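Find the rattling parts case

ROBOT

A 6-joint arm with a two-finger parallel gripper is mounted at the origin on the work surface. World frame = base frame: x ahead of the robot, y to its left, z up, the work surface at z = 0. Lengths are in m, angles in rad, forces in N, time in s.
With the tool pointing down it reaches from about 0.4 to 0.825 m from the base axis. Payload 7 kg.
Tool frame: the origin (TCP) lies at the very end of the fingers, on their centre line; the grasp point (between the pads) lies 19 mm behind it; x points along the fingers, y is the direction in which the jaws open and shut, and the axes are right-handed (so a half turn about x gives the same grasp; the last joint's range is limited). The gripper opens to 88 mm and grips with 3 to 60 N. Pads are 19 mm wide; open, the fingers measure 130 mm over their backs; the gripper's body (78 mm by 193 mm) begins 47 mm behind the grasp point.
Start: joints at [-0.965, 0.359, 0.012, 0, -1.224, -0.288], TCP at [0.211, -0.641, 0.227] pointing down, gripper open.
Joint ranges: [-3.07, 3.07], [-1.43, 2.12], [-1.02, 1.25], [-3.03, 1.67], [-3.05, -0], [-3.03, 3.03]. Speed limits (rad/s): [2.39, 2.39, 3.01, 3.14, 3.14, 3.14].

INTERFACE

Orientations are given as [roll, pitch, yaw] about the fixed x, y, z axes, in that order (R = Rz(yaw) Ry(pitch) Rx(roll)).
In Python, from station import arm gives the robot as it stands.
- The arm moves only by the shell command python3 -m inch 'ROWS' [OPENING] [FORCE]. ROWS is text: rows parted by semicolons, each of 6 numbers parted by spaces: the shift along the world's x, y, z in units of 30 mm (1.0 is 30 mm), then the turn, a rotation vector about the world's x, y, z in units of 5 degrees (1.0 is 5 degrees). In form: dx dy dz wx wy wz; .... A call has 1 to 12 rows; each row shifts and turns the commanded pose from where the row before left it; what a row does not reach is not made up. A row lasts 1/8 s, in which the tool goes at most 62.5 mm and 10.7 degrees, less where a joint would pass 70% of its speed; a pose out of reach is approached as far as the arm can. A call is refused whole if a number of a shift passes 1 or a number of a turn 1, either way. A call with a gripper value outside its range is refused whole. OPENING is the opening, from 0 (shut) to 1 (fully open), set as the call begins (- or left out, the last holds). The fingers move at their own pace and stop on an object; FORCE is the grip in N (left out, the last holds). Time passes only in rows, so rows that do not move let the fingers close. It gives the time, the measured TCP pose, the force and the opening at its end, in the units of the state.
- arm.get_state(): the state, without advancing time (a new reading comes with each control period).
- arm.grab_frame(name): name is "scene" or "top" or "wrist"; returns a dict with "frame" (400x640x3 uint8, red, green, blue), "range_z" (400x640 float32, m along the optical axis (not along the pixel's ray), 0 where there is no reading), "mtx" (3x3 intrinsics, pixels), "pose" (4x4, takes a point from camera to world coordinates). Camera axes: x right, y up, looking along -z (the intrinsics and any distortion apply to the point x, -y, -z); pixel columns grow to the right and rows downward; lengths in m; the calibration is good to about 2 mm. A picture is of the moment at which its call begins.
- arm.job_done(): hands the job in, once; it reports no verdict.
Trained networks look in a picture, given as the dict that the camera call returned (one of the last four; its "shot" number tells which), for a name from the list of things; names that differ only in an ending like _2 or _b are one class to them, and where a whole thing is asked for, a point or a joint stands for the part that bears it (a point fixed in the world has none). Each returns a list of dicts, best first, with "confidence" (0 to 1); they miss things now and then, are a little off and sometimes report something else, mostly with a low value. They report only what shows in the picture. A call takes as long as a camera call. They do not tell look-alikes from the thing itself.
- arm.search_frame(picture, target): "extent" ([centre column, centre row, width, height] as shares, 0 to 1, of the picture: columns of its width, rows of its height, round what is visible of it).
- arm.masks_of(picture, target): "mask" (400x640 bool, what is visible of it) and "extent" ([centre column, centre row, width, height] as shares, 0 to 1, of the picture: columns of its width, rows of its height, round what is visible of it).
- arm.place_of(picture, target): "position" ([column, row] as shares, 0 to 1, of the picture: columns of its width, rows of its height: a listed point, or the origin of a listed thing).
The state is a dict: "t": time; "q": joint angles; "qd": joint speeds; "joint_efforts": joint torques, N m; "eef_pos": TCP position; "ee_rot": TCP orientation; "force": force on the tool from outside, world axes, zero at the start; "moment": the same for the moment, N m; "width": finger opening in m.
Only numpy, scipy, OpenCV 4.12 (cv2) and the standard library are available. Lean on these libraries where they do the work, as an engineer would, in place of code of your own. Each camera call takes 0.05 s, during which the arm holds its last target. There are 200 camera calls.

TASK

One of the three sealed parts cases clipped in the bench rack has a part loose inside: pull a case straight up out of its spring catches, shake it briskly end to end in strokes about as long as the case, and if nothing rattles press it back fully home in the rack; go on until you have shaken the one that rattles. Hold that case out level over the middle of the black rubber mat beyond the rack, at least a hand's breadth (10 cm) above it, and finish while still holding it there, keeping still. The other two cases end fully seated in the rack, and the spanner, socket, bearing ring and oil bottle are left where they are.

Things in the scene. Friction and masses are not known exactly. Their poses are not given: they have to be found in the camera images.
- rack: Fixed steel plate 200 (x) by 310 (y) by 6 mm, origin at its underside's centre, with three bays at y = -115, 0, +115 mm. A seated case stands on the plate (underside 6 mm above the rack's origin), centred on x = 0, its x along the rack's x, 63 mm free between the cases' long sides. At both x ends of each bay a sprung roller catch (33 mm high, out to 95 mm from x = 0) bears over the case's end rib.
- case_a: Sealed parts case, one of three alike: grey plastic box 130 (x) by 52 (y) by 54 (z) mm, origin at the centre of its underside, z up. A half-round rib stands out 4 mm along each x end face, 14 mm above the underside; the long sides (y faces) are plain: grip across the 52 mm. Weight 0.2 to 0.85 kg, differing at random, so weight does not tell which one rattles.
- case_b: Alike outside to case_a. Just one of the three (any name, any bay) holds a loose 38 mm steel ball, 0.225 kg, free to roll 56 mm end to end along the case's x over a low ridge in the middle. Quick strokes that way, 100 mm or longer, make it knock on the end walls; it comes to rest at the leading end (28 mm off centre), shifting the balance. In the others nothing moves.
- case_c: Alike outside to case_a. Any seated case comes out of its two catches by a straight pull up of about 8 to 14 N beyond its weight, and is clear of them after 40 mm of rise; pressed straight down with 10 to 25 N it snaps home again.
- mat: Fixed black rubber hand-over mat on the bench beyond the rack, 80 (x) by 140 (y) by 3 mm, origin at the centre of its underside.
- wrench: Bystander: loose steel open spanner, 170 mm long, lying along its x; origin at the middle, underside.
- socket: Bystander: steel socket standing upright, 34 mm across and 55 mm tall; origin at the centre of its underside.
- bearing: Bystander: flat steel bearing ring, 56 mm across, 16 mm high; origin at the centre of its underside.
- oil: Bystander: small white oil bottle standing, 48 mm across, 120 mm tall; origin at the centre of its underside.
There are look-alikes about, which are no part of the job. Leave any blue or green look-alike of the case_a alone. Several things look just like the mat: the one meant starts nearest to the robot's base.

How it is judged:
By the outcome, as a careful person would: the job done as asked, in the order asked, and still so for the second after the job is handed in, while the arm keeps its last pose, push and grip.
It also fails if it takes over 72 s, if anything falls off the work surface, if the arm or the gripper's body presses on something with over 40 N, if the wrist force passes 120 N, or if a joint passes its speed limit or range.

## Working session

There is one attempt and no reset: what is moved stays moved. The work goes in short steps, Python scripts to look and compute and a shell command to move; the robot and the scene stay as the last step left them, time stands still between calls to the robot, and variables do not carry over. Pictures are saved under pics/ and viewed, about 8 in all and at most 12, crops included, and the job is handed in when it is done.

```bash
ls; mkdir -p pics; python3 - <<'E'
from station import arm
import cv2,numpy as np
s=arm.get_state(); print(s)
for n in("scene","top"):
    p=arm.grab_frame(n); cv2.imwrite(f"pics/{n}0.png",p["frame"][:,:,::-1]); np.savez(f"{n}0.npz",**{k:p[k] for k in("frame","range_z","mtx","pose")})
    print(n,[k for k in p],p["pose"].round(3).tolist(),p["mtx"].round(1).tolist())
    for t in("rack","case_a","mat"):
        print(t,[(np.round(d["extent"],3).tolist(),round(d["confidence"],2)) for d in arm.search_frame(p,t)])
E
```

```text
pics
{'t': 0.0, 'q': array([-9.64911365e-01,  3.59391771e-01,  1.10464518e-02, -3.42733534e-04,
       -1.22410551e+00, -2.88099301e-01]), 'qd': array([-0.00151858,  0.00014331, -0.00104044, -0.00063083, -0.00165737,
        0.00048105]), 'joint_efforts': array([-1.44930429e-03, -5.82712913e+01,  2.93066275e+01,  6.99723288e+00,
        7.10776090e-03, -1.41165874e-04]), 'eef_pos': array([ 0.21072614, -0.64073971,  0.22561547]), 'ee_rot': array([1.66659399, 1.56911073, 1.98426292]), 'force': array([-0.02003259, -0.40303167, -0.20611278]), 'moment': array([-0.00554315,  0.01625096,  0.03276664]), 'width': 0.08770790174717451}
scene ['frame', 'range_z', 'mtx', 'pose', 'shot'] [[-0.353, -0.619, 0.702, 1.165], [0.935, -0.219, 0.278, 0.228], [-0.018, 0.755, 0.656, 0.608], [0.0, 0.0, 0.0, 1.0]] [[371.6, 0.0, 319.5], [0.0, 371.6, 203.2], [0.0, 0.0, 1.0]]
rack [([0.51, 0.493, 0.217, 0.18], 0.76), ([0.583, 0.476, 0.056, 0.128], 0.58), ([0.412, 0.602, 0.105, 0.099], 0.24)]
case_a [([0.416, 0.33, 0.028, 0.101], 0.68), ([0.585, 0.481, 0.058, 0.128], 0.61), ([0.517, 0.461, 0.057, 0.124], 0.6), ([0.447, 0.432, 0.053, 0.123], 0.57), ([0.566, 0.666, 0.116, 0.136], 0.55)]
mat [([0.333, 0.738, 0.122, 0.108], 0.93), ([0.412, 0.6, 0.103, 0.089], 0.88)]
top ['frame', 'range_z', 'mtx', 'pose', 'shot'] [[0.019, 0.982, -0.188, 0.381], [-1.0, 0.017, -0.011, -0.008], [-0.008, 0.189, 0.982, 0.991], [0.0, 0.0, 0.0, 1.0]] [[371.7, 0.0, 322.9], [0.0, 371.7, 202.0], [0.0, 0.0, 1.0]]
rack [([0.519, 0.607, 0.182, 0.184], 0.79)]
case_a [([0.441, 0.392, 0.073, 0.062], 0.76), ([0.52, 0.603, 0.035, 0.142], 0.72), ([0.45, 0.601, 0.039, 0.146], 0.67), ([0.69, 0.795, 0.084, 0.137], 0.67), ([0.588, 0.595, 0.04, 0.132], 0.59), ([0.519, 0.609, 0.191, 0.19], 0.51)]
mat [([0.577, 0.278, 0.085, 0.085], 0.93), ([0.567, 0.416, 0.085, 0.078], 0.73), ([0.591, 0.603, 0.04, 0.137], 0.59)]
```

View pics/scene0.png

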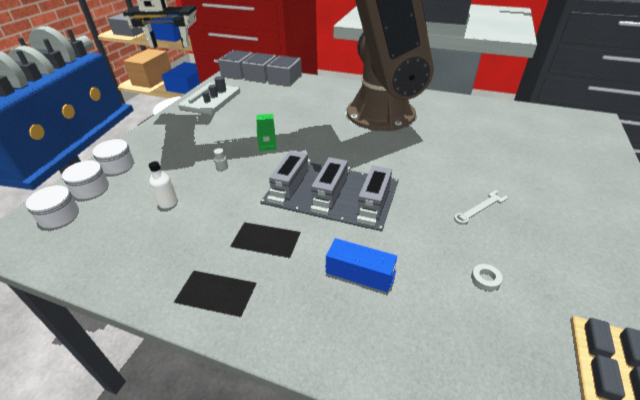

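View pics/top0.png

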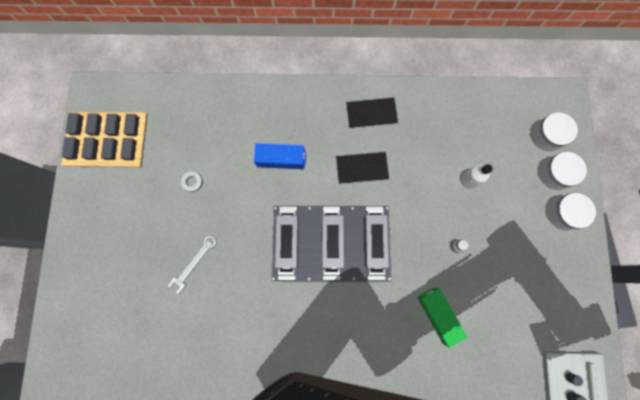

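The scene view shows the rack with three grey cases at about (330,190), the near mat at (265,240), the far mat at (215,293), and a blue and a green look-alike. In the top view, the cases are at (286,243), (333,243) and (377,240). The mat I want is at (362,167) and the other is at (372,112). Next I'll measure them.

```bash
cat > h.py <<'E'
import numpy as np,cv2
def cloud(p):
    v,u=np.mgrid[0:400,0:640]; z=p["range_z"]; K=p["mtx"]; T=p["pose"]
    c=np.stack([(u-K[0,2])*z/K[0,0],-(v-K[1,2])*z/K[1,1],-z],-1)
    w=c@T[:3,:3].T+T[:3,3]; w[z==0]=np.nan; return w
def rect(w,m):
    m=cv2.morphologyEx(m.astype(np.uint8),cv2.MORPH_OPEN,np.ones((3,3)))
    n,l,st,_=cv2.connectedComponentsWithStats(m)
    for i in range(1,n):
        if st[i,4]<60: continue
        q=w[l==i]; r=cv2.minAreaRect((q[:,:2]*1000).astype(np.float32))
        print(st[i].tolist(),"c",np.round(r[0],1),"size",np.round(r[1],1),"ang",round(r[2],2),"z",np.round(np.median(q[:,2])*1000,1))
E
python3 - <<'E'
from h import *
for n in("top","scene"):
    p=dict(np.load(n+"0.npz")); w=cloud(p); f=p["frame"].astype(int)
    reg=(w[...,0]>.38)&(w[...,0]<.95)&(abs(w[...,1])<.35)
    print(n,"cases"); rect(w,reg&(w[...,2]>.05)&(w[...,2]<.07))
    print("mats"); rect(w,reg&(w[...,2]<.012)&(f.max(2)<50)&(w[...,0]>.6))
    print("rack"); rect(w,reg&(w[...,2]>.003)&(w[...,2]<.05)&(f.max(2)<125))
    print("tall",); rect(w,(w[...,2]>.03)&(w[...,2]<.25)&(w[...,0]>.3))
E
```

```text
top cases
[253, 143, 51, 21, 942] c [691.4 123.8] size [130.7  53.4] ang 88.18 z 54.5
[275, 215, 22, 53, 1101] c [460.1  94.5] size [130.3  52.6] ang 0.98 z 60.4
[322, 215, 21, 53, 1093] c [462.3 -22. ] size [130.3  50.6] ang 1.09 z 60.5
[366, 215, 22, 53, 1102] c [ 464.4 -132.9] size [130.5  52.6] ang 0.91 z 60.5
mats
[348, 99, 48, 27, 1027] c [ 832.7 -129.5] size [ 70.9 130.1] ang 7.75 z 3.5
[338, 154, 49, 28, 1124] c [ 670.3 -102.1] size [ 71. 130.] ang 5.66 z 3.5
rack
[295, 206, 28, 68, 1601] c [470.2  39.1] size [177.7  70.5] ang 1.04 z 6.5
[340, 206, 29, 69, 1479] c [471.  -79.2] size [179.9  69.7] ang 1.07 z 6.6
tall
[65, 112, 14, 21, 238] c [777.  698.4] size [60.6 32. ] ang 0.2 z 36.2
[85, 113, 13, 21, 236] c [775.3 644.5] size [57.7 29.8] ang 0.69 z 36.4
[104, 113, 13, 21, 237] c [775.2 592.7] size [59.8 33. ] ang 0.35 z 36.4
[123, 113, 13, 21, 238] c [776.5 538.2] size [60.3 32.4] ang 3.08 z 36.7
[537, 112, 40, 36, 1093] c [ 770.1 -615.6] size [89.7 90.5] ang 50.43 z 60.0
[61, 136, 15, 22, 253] c [706.4 697.5] size [33.7 60.7] ang 89.97 z 36.6
[81, 137, 13, 21, 236] c [705
[... 1793 characters left out ...]
49.6  53.7] ang 1.0 z 57.8
[311, 158, 37, 46, 1007] c [470.3 -20.5] size [148.8  53.3] ang 0.96 z 58.1
[149, 162, 25, 38, 628] c [ 643.5 -385.4] size [35.6 46.4] ang 71.85 z 72.5
[358, 166, 34, 49, 1053] c [468.2  95.8] size [152.3  52.9] ang 1.22 z 58.3
[26, 186, 48, 33, 1152] c [ 770.  -614.5] size [90.8 88.9] ang 49.96 z 57.5
[326, 239, 71, 44, 1848] c [690.6 125.4] size [131.9  55.3] ang 87.96 z 52.9
[589, 318, 26, 37, 671] c [706.7 539.9] size [60.1 30.7] ang 0.98 z 36.3
[625, 328, 15, 34, 372] c [704.5 583.9] size [18.9 62. ] ang 80.22 z 36.1
[596, 355, 29, 43, 848] c [776.3 540.1] size [30.6 59.9] ang 89.96 z 36.5
[635, 367, 5, 18, 66] c [761.6 579.4] size [ 4.  28.7] ang 84.01 z 34.4
```

```bash
cat >> h.py <<'E'
from scipy.spatial.transform import Rotation as Rn
def plan(arm,tgt,yaw_deg):
    s=arm.get_state(); R=Rn.from_euler("xyz",s["ee_rot"]); M=R.as_matrix()
    for sg in(1,-1):
        y=np.array([-np.sin(np.radians(yaw_deg)),np.cos(np.radians(yaw_deg)),0])*sg
        x=np.array([0,0,-1.]); G=np.stack([x,y,np.cross(x,y)],1)
        print("rotvec units",(Rn.from_matrix(G@M.T).as_rotvec(degrees=True)/5).round(2))
    print("shift units",((np.array(tgt)-s["eef_pos"])/.03).round(2),"pos",s["eef_pos"].round(4),"t",s["t"].round(2),"F",s["force"].round(2),"M",s["moment"].round(3),"w",s["width"].round(4))
E
python3 - <<'E'
from h import *
from station import arm
print(Rn.from_euler("xyz",arm.get_state()["ee_rot"]).as_matrix().round(3))
plan(arm,[.4635,-.1335,.12],1.05)
E
```

```text
[[-0.    -0.312  0.95 ]
 [ 0.     0.95   0.312]
 [-1.     0.    -0.   ]]
rotvec units [-0.   -0.   -3.43]
rotvec units [ 0.   -0.   32.57]Traceback (most recent call last):
  File "<stdin>", line 4, in <module>
  File "h.py", line 20, in plan
    print("shift units",((np.array(tgt)-s["eef_pos"])/.03).round(2),"pos",s["eef_pos"].round(4),"t",s["t"].round(2),"F",s["force"].round(2),"M",s["moment"].round(3),"w",s["width"].round(4))
                                                                                                    ^^^^^^^^^^^^
AttributeError: 'float' object has no attribute 'round'
```

```bash
sed -i 's/s\["t"\].round(2)/round(float(s["t"]),2)/; s/s\["width"\].round(4)/round(float(s["width"]),4)/' h.py
python3 -m inch '0.5 1 0 0 0 -0.3; 0.5 1 0 0 0 -0.3; 0.5 1 0 0 0 -0.3; 0.5 1 0 0 0 -0.3; 0.5 1 0 0 0 -0.3; 0.5 1 0 0 0 -0.3; 0.5 1 0 0 0 -0.3; 0.5 1 0 0 0 -0.3; 0.5 1 0 0 0 -0.3; 0.5 1 0 0 0 -0.3; 0.5 1 0 0 0 -0.3; 0.5 1 0 0 0 -0.13' 1 60
python3 -m inch '0.5 1 -0.6 0 0 0; 0.5 1 -0.6 0 0 0; 0.5 1 -0.6 0 0 0; 0.5 1 -0.6 0 0 0; 0.4 0.9 -0.6 0 0 0; 0 0 -0.5 0 0 0; 0 0 0 0 0 0;0 0 0 0 0 0'
python3 - <<'E'
from h import *
from station import arm
p=arm.grab_frame("wrist"); cv2.imwrite("pics/w1.png",p["frame"][:,:,::-1])
w=cloud(p); print("cases"); rect(w,(w[...,2]>.05)&(w[...,2]<.07)); rect(w,(w[...,2]>.003)&(w[...,2]<.01)&(p["frame"].max(2)<125))
plan(arm,[.4635,-.1335,.015],1.05)
E
```

```text
t: 1.9
eef_pos: [0.3913, -0.2802, 0.2268]
ee_rot: [-0.216, 1.57, -0.199]
force: [0.3, 0.7, 1.0]
width: 0.0877
t: 2.9
eef_pos: [0.463, -0.1348, 0.1221]
ee_rot: [-0.339, 1.57, -0.321]
force: [-0.0, -0.6, 1.0]
width: 0.0876
cases
[40, 0, 86, 38, 1726] c [ 339.9 -273.5] size [19.4 47.6] ang 1.4 z 53.1
[444, 121, 104, 168, 12265] c [450.1 -23. ] size [113.9  53.7] ang 0.77 z 59.5
[281, 122, 85, 172, 13478] c [ 454.4 -133.9] size [117.5  52.2] ang 0.93 z 59.4
[609, 136, 31, 116, 1874] c [440.4  67.1] size [77.9 14.2] ang 10.48 z 57.2
[0, 191, 25, 37, 725] c [ 457.7 -343.5] size [15.2 25.6] ang 74.83 z 53.7
[517, 71, 8, 25, 138] c [367.9   9.8] size [17.7  6.4] ang 13.26 z 5.4
[525, 71, 115, 186, 10172] c [432.3  57.5] size [147.1  86.3] ang 1.03 z 5.4
[292, 93, 28, 3, 84] c [ 378.4 -147.8] size [ 1.5 20. ] ang 0.99 z 5.2
[462, 93, 46, 3, 138] c [376.1 -15.6] size [ 1.5 33.1] ang 0.97 z 5.5
[443, 99, 15, 22, 158] c [388.5 -38.4] size [ 9.  16.1] ang 74.13 z 5.3
[61, 176, 15, 32, 184] c [ 456.  -334.8] size [26.3  7.9] ang 2.33 z 6.6
[360, 186, 71, 108, 6067] c [495.  -74.1] size [97.5 52.6] ang 0.84 z 5.3
[272, 195, 14, 99, 988] c [ 500.4 -169.4] size [89.3  8.9] ang 1.05 z 5.1
rotvec units [0.   0.01 0.01]
rotvec units [ 2.000e-02 -0.000e+00 -3.599e+01]
shift units [ 0.01  0.04 -3.58] pos [ 0.4631 -0.1348  0.1223] t 2.95 F [ 0.71 -0.99  0.1 ] M [-0.02  -0.022 -0.053] w 0.0875
```

View pics/w1.png

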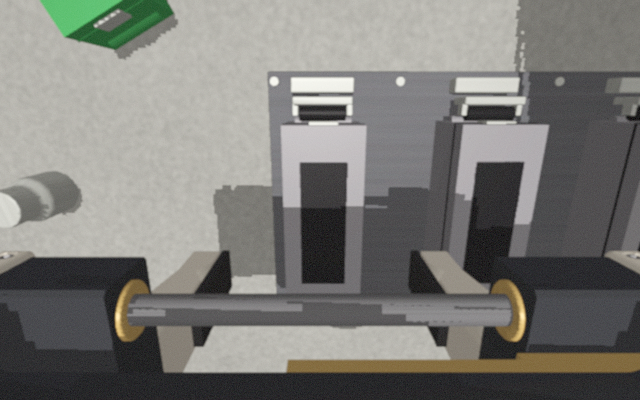

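The wrist view shows the open jaws (180 and 460) on either side of the first case (282–366 columns), lined up with it. I'll descend and grip.

```bash
python3 -m inch '0 0 -0.9 0 0 0; 0 0 -0.9 0 0 0; 0 0 -0.9 0 0 0; 0 0 -0.6 0 0 0; 0 0 -0.2 0 0 0; 0 0 0 0 0 0'
python3 -m inch '0 0 0 0 0 0; 0 0 0 0 0 0; 0 0 0 0 0 0; 0 0 0 0 0 0; 0 0 0 0 0 0' 0.2 60
python3 -m inch '0 0 0 0 0 0'
```

```text
t: 3.7
eef_pos: [0.4631, -0.1345, 0.017]
ee_rot: [-0.304, 1.57, -0.286]
force: [-0.1, -0.9, 0.5]
width: 0.0874
t: 4.32
eef_pos: [0.4631, -0.1339, 0.0168]
ee_rot: [0.481, 1.57, 0.5]
force: [-1.1, 4.3, 3.9]
width: 0.0518
t: 4.45
eef_pos: [0.4631, -0.1339, 0.0168]
ee_rot: [0.443, 1.57, 0.461]
force: [-1.0, 5.4, 5.6]
width: 0.0519
```

```bash
python3 -m inch '0 0 0.3 0 0 0; 0 0 0.5 0 0 0; 0 0 0.7 0 0 0; 0 0 1 0 0 0; 0 0 1 0 0 0; 0 0 1 0 0 0; 0.5 0 0 0 0 0; 0.5 0 0 0 0 0; 0 0 0 0 0 0;0 0 0 0 0 0'
python3 -m inch '1 0 0 0 0 0; 1 0 0 0 0 0; 1 0 0 0 0 0; 1 0 0 0 0 0; -1 0 0 0 0 0; -1 0 0 0 0 0; -1 0 0 0 0 0; -1 0 0 0 0 0; 1 0 0 0 0 0; 1 0 0 0 0 0; 1 0 0 0 0 0; 1 0 0 0 0 0'
python3 -m inch '0 0 0 0 0 0; 0 0 0 0 0 0; 0 0 0 0 0 0; 0 0 0 0 0 0'
cat > rd.py <<'E'
from h import *
from station import arm
r=[]
for i in range(5):
    arm.grab_frame("wrist"); s=arm.get_state(); r.append(np.r_[s["force"],s["moment"]])
print("F,M",np.mean(r,0).round(3),"sd",np.std(r,0).round(3)); print(s["eef_pos"].round(4),s["width"],s["t"])
E
python3 rd.py
python3 -m inch '-1 0 0 0 0 0; -1 0 0 0 0 0; -1 0 0 0 0 0; -1 0 0 0 0 0; 1 0 0 0 0 0; 1 0 0 0 0 0; 1 0 0 0 0 0; 1 0 0 0 0 0; -1 0 0 0 0 0; -1 0 0 0 0 0; -1 0 0 0 0 0; -1 0 0 0 0 0'
python3 -m inch '0 0 0 0 0 0; 0 0 0 0 0 0; 0 0 0 0 0 0; 0 0 0 0 0 0'
python3 rd.py
```

```text
t: 5.7
eef_pos: [0.4921, -0.1342, 0.1501]
ee_rot: [-3.133, 1.568, -3.115]
force: [0.2, -0.8, -5.3]
width: 0.0516
t: 7.2
eef_pos: [0.6132, -0.1342, 0.1507]
ee_rot: [3.06, 1.569, 3.078]
force: [-0.4, -0.2, -5.0]
width: 0.0518
t: 7.7
eef_pos: [0.6124, -0.1342, 0.1518]
ee_rot: [0.487, 1.571, 0.505]
force: [-0.2, -0.8, -5.5]
width: 0.0519
F,M [ 0.286 -0.305 -5.506 -0.03  -0.071 -0.02 ] sd [0.417 0.139 0.275 0.008 0.028 0.015]
[ 0.6128 -0.1342  0.1518] 0.05185133949177308 7.95
t: 9.45
eef_pos: [0.4919, -0.1342, 0.1516]
ee_rot: [-0.171, 1.571, -0.152]
force: [-0.4, 0.1, -5.7]
width: 0.0512
t: 9.95
eef_pos: [0.4933, -0.1342, 0.1514]
ee_rot: [-2.94, 1.571, -2.922]
force: [0.1, -0.0, -5.0]
width: 0.0518
F,M [-0.503 -0.112 -5.786 -0.039  0.008 -0.01 ] sd [0.523 0.379 0.679 0.054 0.114 0.016]
[ 0.493  -0.1342  0.1514] 0.05162914536721696 10.2
```

```bash
sed -i 's/range(5)/range(10)/' rd.py; python3 rd.py
python3 -m inch '1 0 0 0 0 0; 1 0 0 0 0 0; 1 0 0 0 0 0; 1 0 0 0 0 0; 0 0 0 0 0 0; 0 0 0 0 0 0; 0 0 0 0 0 0; 0 0 0 0 0 0'; python3 rd.py
```

```text
F,M [ 2.520e-01  2.720e-01 -5.531e+00 -1.500e-02  5.100e-02  5.000e-03] sd [0.783 0.535 0.389 0.035 0.029 0.026]
[ 0.4929 -0.1342  0.1516] 0.05192080265977313 10.7
t: 11.7
eef_pos: [0.6125, -0.1342, 0.1519]
ee_rot: [0.125, 1.571, 0.144]
force: [-0.9, 0.5, -5.0]
width: 0.0517
F,M [ 0.216  0.098 -5.649 -0.018  0.045  0.019] sd [0.332 0.5   0.539 0.027 0.021 0.03 ]
[ 0.6129 -0.1342  0.1516] 0.05164352988022947 12.2
```

```bash
sed -i 's/print("F,M"/print("My",np.array(r)[:,4].round(3)); print("F,M"/' rd.py
python3 -m inch '-1 0 0 0 0 0; -1 0 0 0 0 0; -1 0 0 0 0 0; -1 0 0 0 0 0; 1 0 0 0 0 0; 1 0 0 0 0 0; 1 0 0 0 0 0; 1 0 0 0 0 0; 0 0 0 0 0 0; 0 0 0 0 0 0; 0 0 0 0 0 0; 0 0 0 0 0 0'
python3 rd.py
python3 -m inch '-1 0 0 0 0 0; -1 0 0 0 0 0; -1 0 0 0 0 0; -1 0 0 0 0 0; 1 0 0 0 0 0; 1 0 0 0 0 0; 1 0 0 0 0 0; 1 0 0 0 0 0; -1 0 0 0 0 0; -1 0 0 0 0 0; -1 0 0 0 0 0; -1 0 0 0 0 0'
python3 -m inch '0 0 0 0 0 0; 0 0 0 0 0 0; 0 0 0 0 0 0; 0 0 0 0 0 0'; python3 rd.py
```

```text
t: 13.7
eef_pos: [0.6125, -0.1342, 0.1519]
ee_rot: [0.173, 1.57, 0.191]
force: [-0.6, 0.4, -5.2]
width: 0.0518
My [-0.08  -0.097 -0.119 -0.096  0.447 -0.03  -0.048 -0.094 -0.071 -0.01 ]
F,M [-0.305 -0.11  -5.693 -0.016 -0.02   0.02 ] sd [0.574 0.496 0.303 0.037 0.159 0.032]
[ 0.6129 -0.1342  0.1516] 0.051724715214663416 14.2
t: 15.7
eef_pos: [0.4919, -0.1342, 0.1515]
ee_rot: [-2.574, 1.571, -2.555]
force: [-0.3, -0.4, -5.2]
width: 0.052
t: 16.2
eef_pos: [0.4933, -0.1342, 0.1513]
ee_rot: [-2.924, 1.57, -2.905]
force: [0.3, -0.6, -5.5]
width: 0.0514
My [ 0.115  0.044  0.027  0.074 -0.19   0.059  0.079 -0.002  0.056  0.055]
F,M [-1.560e-01  2.700e-02 -5.521e+00 -5.000e-03  3.200e-02  1.000e-02] sd [0.605 0.55  0.34  0.027 0.08  0.038]
[ 0.4929 -0.1342  0.1516] 0.05144693789247447 16.7
```

```bash
sed -i 's/print("F,M",np.mean/print("medM",np.median(r,0)[3:].round(3)); print("F,M",np.mean/' rd.py
python3 -m inch '0 0 0 0 1 0; 0 0 0 0 1 0; 0 0 0 0 1 0; 0 0 0 0 1 0; 0 0 0 0 1 0; 0 0 0 0 0 0; 0 0 0 0 -1 0; 0 0 0 0 -1 0; 0 0 0 0 -1 0; 0 0 0 0 -1 0; 0 0 0 0 -1 0; 0 0 0 0 0 0'
python3 rd.py
python3 -m inch '0 0 0 0 -1 0; 0 0 0 0 -1 0; 0 0 0 0 -1 0; 0 0 0 0 -1 0; 0 0 0 0 -1 0; 0 0 0 0 0 0; 0 0 0 0 1 0; 0 0 0 0 1 0; 0 0 0 0 1 0; 0 0 0 0 1 0; 0 0 0 0 1 0; 0 0 0 0 0 0'
python3 rd.py
```

```text
t: 18.2
eef_pos: [0.4911, -0.1343, 0.1527]
ee_rot: [0.16, 1.568, 0.178]
force: [0.0, -0.6, -5.0]
width: 0.0519
My [ 0.009 -0.026  0.018  0.002 -0.099  0.004  0.035  0.035  0.032  0.087]
medM [-0.008  0.014  0.019]
F,M [ 0.332 -0.081 -5.647 -0.011  0.01   0.018] sd [0.425 0.783 0.535 0.034 0.046 0.022]
[ 0.493  -0.1342  0.1512] 0.05189171256781538 18.7
t: 20.2
eef_pos: [0.4956, -0.1336, 0.1514]
ee_rot: [2.399, 1.569, 2.418]
force: [-0.2, -0.2, -5.6]
width: 0.0516
My [-0.059 -0.004 -0.032 -0.066 -0.081 -0.073 -0.089 -0.055 -0.085 -0.1  ]
medM [-0.03  -0.069  0.014]
F,M [-0.032 -0.169 -5.816 -0.039 -0.065  0.006] sd [0.51  0.347 0.437 0.038 0.027 0.027]
[ 0.4928 -0.1341  0.1519] 0.05194490480059774 20.7
```

```bash
sed -i 's/s\["moment"\]\]/s["moment"],s["joint_efforts"][[1,2,4]]]/' rd.py
python3 -m inch '1 0 0 0 0 0; 1 0 0 0 0 0; 1 0 0 0 0 0; 1 0 0 0 0 0; -1 0 0 0 0 0; -1 0 0 0 0 0; -1 0 0 0 0 0; -1 0 0 0 0 0; 1 0 0 0 0 0; 1 0 0 0 0 0; 1 0 0 0 0 0; 1 0 0 0 0 0'
python3 -m inch '0 0 0 0 0 0; 0 0 0 0 0 0; 0 0 0 0 0 0; 0 0 0 0 0 0'; python3 rd.py
python3 -m inch '0 0 0 0 1 0; 0 0 0 0 1 0; 0 0 0 0 1 0; 0 0 0 0 1 0; 0 0 0 0 1 0; 0 0 0 0 0 0; 0 0 0 0 -1 0; 0 0 0 0 -1 0; 0 0 0 0 -1 0; 0 0 0 0 -1 0; 0 0 0 0 -1 0; 0 0 0 0 0 0'
python3 -m inch '0 0 0 0 0 0; 0 0 0 0 0 0'; python3 rd.py
```

```text
t: 22.2
eef_pos: [0.6137, -0.1341, 0.1516]
ee_rot: [0.379, 1.571, 0.398]
force: [0.6, -0.7, -5.4]
width: 0.0518
t: 22.7
eef_pos: [0.6125, -0.1342, 0.1519]
ee_rot: [0.162, 1.57, 0.18]
force: [-0.6, -0.5, -5.7]
width: 0.0516
My [-0.054 -0.047 -0.048 -0.052  0.851 -0.073 -0.022 -0.054 -0.098 -0.113]
medM [-1.7000e-02 -5.3000e-02  3.0000e-03 -5.7275e+01  2.8869e+01 -1.4200e-01]
F,M [-2.2100e-01 -2.8000e-02 -5.5530e+00 -2.3000e-02  2.9000e-02  7.0000e-03
 -5.7248e+01  2.8878e+01 -1.1500e-01] sd [0.795 0.376 0.593 0.025 0.275 0.023 0.076 0.039 0.078]
[ 0.6129 -0.1342  0.1515] 0.051905216699679055 23.2
t: 24.7
eef_pos: [0.6112, -0.1343, 0.1533]
ee_rot: [0.08, 1.568, 0.098]
force: [-0.9, 0.2, -5.4]
width: 0.0518
t: 24.95
eef_pos: [0.6133, -0.1341, 0.1514]
ee_rot: [-3.063, 1.57, -3.045]
force: [0.5, -0.6, -6.5]
width: 0.0517
My [-0.074  0.018  0.049  0.026  0.002  0.097  0.047  0.064  0.025  0.02 ]
medM [ 1.0000e-03  2.6000e-02  5.0000e-03 -5.7447e+01  2.9027e+01 -2.7000e-02]
F,M [ 2.0300e-01  8.2000e-02 -5.6950e+00 -1.0000e-03  2.7000e-02  2.0000e-03
 -5.7543e+01  2.9032e+01 -3.1000e-02] sd [0.544 0.593 0.465 0.026 0.043 0.03  0.275 0.025 0.013]
[ 0.6129 -0.1342  0.1514] 0.05180066664002451 25.45
```

The readings are consistent: the moment switches between about −0.07 and +0.045 N·m, close to the predicted 0.124 N·m change. At the same pose the value depends on the shaking history. Tilting the case moves it the physically expected way, and the joint 5 effort agrees. So this case has the loose ball, and I'll take it to the mat.

```bash
python3 -m inch '0.3 0.2 0.1 0 0 0; 0.4 0.25 0.2 0 0 0; 0.5 0.25 0.2 0 0 0; 0.4 0.25 0 0 0 0; 0.28 0.17 0 0 0 0; 0 0 0 0 0 0; 0 0 0 0 0 0; 0 0 0 0 0 0; 0 0 0 0 0 0'
python3 - <<'E'
from h import *
from station import arm
for n in("scene","top"):
    p=arm.grab_frame(n); cv2.imwrite(f"pics/{n}1.png",p["frame"][:,:,::-1]); w=cloud(p)
    print(n,"high");rect(w,(w[...,2]>.12)&(w[...,2]<.206)&(w[...,0]>.55)&(w[...,0]<.8)&(abs(w[...,1])<.25))
    print("seated");rect(w,(w[...,2]>.05)&(w[...,2]<.07)&(w[...,0]>.38)&(w[...,0]<.8)&(abs(w[...,1])<.25))
plan(arm,[.669,-.101,.1665],1.05)
E
cd pics; python3 -c "
import cv2;a=cv2.imread('scene1.png');b=cv2.imread('top1.png');cv2.imwrite('both1.png',cv2.vconcat([a[100:350,100:540],b[80:330,140:580]]))"
```

```text
t: 26.58
eef_pos: [0.6691, -0.1009, 0.1667]
ee_rot: [0.252, 1.571, 0.27]
force: [-0.2, 0.9, -6.0]
width: 0.0516
scene high
[225, 164, 58, 44, 1115] c [678.  -77.3] size [ 50.8 141.6] ang 69.55 z 181.7
seated
[311, 158, 37, 35, 751] c [462.7 -20.5] size [132.5  53.2] ang 0.84 z 58.7
[359, 166, 33, 38, 807] c [459.8  95.7] size [133.9  52.2] ang 0.95 z 58.9
[327, 239, 70, 37, 1399] c [690.  124.9] size [129.8  54.9] ang 88.3 z 53.3
top high
[357, 170, 25, 6, 140] c [ 605.8 -100.3] size [53.  13.8] ang 77.26 z 180.8
seated
[296, 145, 7, 19, 108] c [688.8  68.2] size [51.3 16.3] ang 2.22 z 54.5
[322, 215, 21, 53, 1092] c [462.1 -22. ] size [129.9  50.7] ang 1.02 z 60.4
rotvec units [-0.  0.  0.]
rotvec units [  0.   0. -36.]
shift units [-0.01 -0.01 -0.01] pos [ 0.6692 -0.1007  0.1667] t 26.68 F [ 0.15 -0.39 -5.92] M [-0.057  0.074 -0.029] w 0.0515
```

View pics/both1.png

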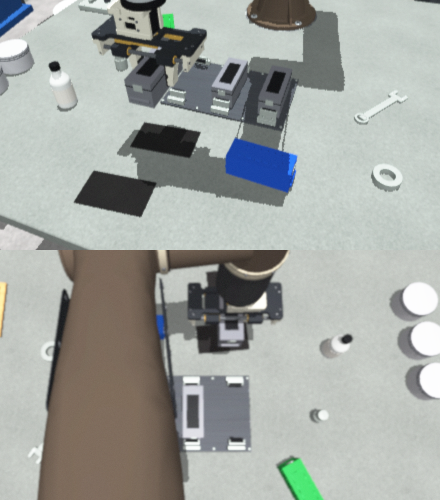

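The picture shows the case held level above the near mat, two cases still in the rack and the bystanders untouched. One last check that the case is level and how high it is.

```bash
python3 - <<'E'
from h import *
from station import arm
for n in("top","scene"):
    p=arm.grab_frame(n); w=cloud(p)
    m=(w[...,2]>.198)&(w[...,2]<.222)&(w[...,0]>.59)&(w[...,0]<.75)&(abs(w[...,1]+.101)<.024)
    q=w[m]; q=q[(q[:,0]<.65)|(q[:,0]>.69)]
    A=np.c_[q[:,:2]-[.669,-.101],np.ones(len(q))]; c,*_=np.linalg.lstsq(A,q[:,2],rcond=None)
    print(n,len(q),"slopes deg",np.degrees(c[:2]).round(2),"top z",c[2].round(4),"x range",q[:,0].min().round(3),q[:,0].max().round(3))
    e=(w[...,2]>.14)&(w[...,2]<.222)&(w[...,0]>.59)&(w[...,0]<.75)&(abs(w[...,1]+.101)<.03)
    print("x ext",np.percentile(w[e][:,0],[1,99]).round(3),"z",np.percentile(w[e][:,2],[1,99]).round(3))
s=arm.get_state(); print(s["t"],s["eef_pos"],s["qd"].round(3),s["force"].round(2),s["width"])
E
```

```text
top 483 slopes deg [2.06 0.2 ] top z 0.2114 x range 0.604 0.705
x ext [0.602 0.7  ] z [0.159 0.214]
scene 548 slopes deg [-2.13  0.78] top z 0.2094 x range 0.618 0.737
x ext [0.615 0.738] z [0.156 0.213]
26.775 [ 0.6692123  -0.10068562  0.1666785 ] [ 0.001  0.001  0.001 -0.    -0.002  0.001] [-0.36  0.7  -7.02] 0.052105896031512916
```

```bash
python3 -c "
from station import arm
print(arm.job_done()); s=arm.get_state(); print(s['t'],s['eef_pos'],s['width'])"
```

```text
the job is handed in; nothing more can be done
None
the job is handed in; nothing more can be done
```

The first case I pulled, from the bay on the robot's right (y ≈ −0.13 m), was the one that rattles. I ended with it held still over the middle of the near mat and handed the job in at about 27 s of the 72 s allowed. The other two cases were never touched.

**Why I took it as the rattling one:** I shook it end to end in 120 mm strokes. The wrist moment about y settled at either about −0.07 or about +0.045 N·m, a change of about 0.115; the ball should give 0.124. At the same pose the value depended on how the case had last been moved. Tilting it each way shifted the value in the expected direction, and the joint 5 effort changed by 0.115 N·m as well. I had no other case to compare against, because I stopped once this one showed it.

**Last checks:**
- **Position:** the tool was at (0.669, −0.101, 0.167) m, against a measured mat centre of (0.670, −0.101). The case's underside is about 15 cm above the mat, taken from the grip height.
- **Grip:** the opening was 52 mm at 60 N, and the joints were at rest.
- **Scene:** the two other cases are still seated where they were first measured. The spanner, bearing ring, socket and oil bottle look unmoved in the last picture, though I did not measure them again.

**What disagreed:**
- **Resting end:** after each shake the ball settled at the trailing end, not the leading end the task describes. Most likely it crossed the ridge only on reversals, because a plain stop at 0.24 m/s was too gentle.
- **Noise:** the moment readings had occasional single outliers.
- **Level:** fits to the case's top gave +2.1° along its length from one camera and −2.1° from the other. That is probably gripper pixels in the fit. The commanded tool tilt was zero.

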